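# Make up the gym kit and the climbing kit on the hall shelf

## Task

Make up tomorrow's two kits on the hall shelf: the gym kit (large padlock, wide tape roll, earphone case) in the dark wooden tray with three recesses, and the climbing kit (narrow tape roll, balm tin) in the steel tray with two round recesses. Lay each thing flat in the recess made to its shape and size. Leave the small padlock, the kettlebell and the push-up handle where they are.

Things in the scene. Friction and masses are not known exactly. Their poses are not given: they have to be found in the camera images.
- gym_tray: Gym kit tray, left or right of stock: fixed dark-wood block, grey lining, 274 (x) x 120 (y) x 18 mm high, origin under its centre. Three recesses on its x axis, floors 8 mm above the shelf: at x = -92 mm a rectangle 70 (x) x 100 (y) for the large padlock; at x = +2 a round one of 86 for the wide tape; at x = +94 a rectangle 66 (x) x 80 (y) for the earphone case. Long sides go along tray y.
- climb_tray: Climbing kit tray, on the other side of the stock: fixed steel block, black-lined, 188 (x) x 100 (y) x 18 mm high, origin under its centre. Two round recesses on its x axis, 10 mm deep, floors 8 mm above the shelf: at x = -50 mm one of 68 mm diameter for the narrow tape roll; at x = +44 mm one of 80 mm for the balm tin.
- large_padlock: Large brass padlock lying flat, 0.3 kg, loose, 80 mm long along its x axis. The solid body, 48 (x) x 50 (y) x 26 mm (z), has its centre 16 mm from the origin towards -x; the steel U shackle, a 9 mm bar at mid-height, is the +x part. Origin: centre of the 80 x 50 mm outline, on the underside. Goes in its recess either way round.
- small_padlock: Small brass padlock lying flat, to be left alone: 50 mm long along x, body 28 x 30 x 16 mm, shackle towards +x. Origin: centre of its outline, on the underside.
- wide_tape: Wide roll of white sports tape standing with its hole upright: 66 mm outside diameter, 50 mm high, hole 40 mm, 0.1 kg, loose. Origin: centre of its underside, z up.
- narrow_tape: Narrow roll of white finger tape, hole upright: 48 mm outside diameter, 25 mm high, hole 26 mm, 0.04 kg, loose. Origin: centre of its underside, z up.
- earphone_case: White plastic earphone charging case with rounded edges (9 mm radius), lying flat: 60 (x) x 46 (y) x 28 mm (z), 0.055 kg, loose. Origin: centre of its underside.
- balm_tin: Round aluminium balm tin, no hole: lid 60 mm diameter (upper 14 mm), 57 mm below it, 26 mm high, 0.08 kg, loose. Origin: centre of its underside, z up.
- kettlebell: Grey 4 kg kettlebell, 124 mm across, 181 mm high, a bystander beyond the stock. Origin: centre of its underside.
- pushup_handle: Blue push-up handle, a bystander beyond the stock: a black grip along its y axis 112 mm up on two blue feet, 100 (x) x 230 (y) x 128 mm. Origin: centre of its footprint.
Not all that is in view belongs to the job. Leave any orange look-alike of the large_padlock alone.

How it is judged (in metres and radians):
At the end, for the whole second after the job is handed in: Each of the five things lies flat (0.1 rad), released and at rest in its own recess of its kit's tray: centre within 13 mm of the recess centre along each tray axis, underside within 4 mm of the recess floor. Small padlock, kettlebell and push-up handle are within 30 mm of their starts (x of large_padlock in the frame of gym_tray between -0.105 and -0.079 m and y of large_padlock in the frame of gym_tray between -0.013 and 0.013 m and z of large_padlock in the frame of gym_tray between 0.004 and 0.012 m and angle between each of large_padlock, wide_tape, earphone_case, narrow_tape, balm_tin's own z axis and vertical below 0.1 rad and linear speed of each of large_padlock, wide_tape, earphone_case, narrow_tape, balm_tin below 0.02 m/s and x of wide_tape in the frame of gym_tray between -0.011 and 0.015 m and y of wide_tape in the frame of gym_tray between -0.013 and 0.013 m and z of wide_tape in the frame of gym_tray between 0.004 and 0.012 m and x of earphone_case in the frame of gym_tray between 0.081 and 0.107 m and y of earphone_case in the frame of gym_tray between -0.013 and 0.013 m and z of earphone_case in the frame of gym_tray between 0.004 and 0.012 m and x of narrow_tape in the frame of climb_tray between -0.063 and -0.037 m and y of narrow_tape in the frame of climb_tray between -0.013 and 0.013 m and z of narrow_tape in the frame of climb_tray between 0.004 and 0.012 m and x of balm_tin in the frame of climb_tray between 0.031 and 0.057 m and y of balm_tin in the frame of climb_tray between -0.013 and 0.013 m and z of balm_tin in the frame of climb_tray between 0.004 and 0.012 m and distance of each of small_padlock, kettlebell, pushup_handle from where it was at the start of the episode below 0.03 m); the robot touches nothing.
It fails at once if the small padlock is moved by more than 30 mm (distance of small_padlock from where it was at the start of the episode above 0.03 m).
It fails at once if the kettlebell is moved by more than 30 mm (distance of kettlebell from where it was at the start of the episode above 0.03 m).
It fails at once if the push-up handle is moved by more than 30 mm (distance of pushup_handle from where it was at the start of the episode above 0.03 m).
It also fails if it takes over 112 s, if anything falls off the work surface, if the arm or the gripper's body presses on something with over 40 N, if the wrist force passes 120 N, or if a joint passes its speed limit or range.

## Robot

A 7-joint arm with a two-finger parallel gripper is mounted at the origin on the work surface. World frame = base frame: x ahead of the robot, y to its left, z up, the work surface at z = 0. Lengths are in mm, angles in rad, forces in N, time in s.
With the tool pointing down it reaches from about 400 to 875 mm from the base axis. Payload 4.4 kg.
Tool frame: the origin (TCP) lies midway between the tips of the shut fingers; the grasp point (between the pads) lies 19 mm behind it; z points along the fingers, y is the line along which they close (so a half turn about z gives the same grasp; the last joint's range is limited). The gripper opens to 85 mm and grips with 20 to 120 N. Pads are 22 mm wide; open, the fingers measure 114 mm over their backs; the gripper's body (76 mm by 85 mm) begins 54 mm behind the grasp point. The pads swing forward as they close: fully open they stand 13 mm farther back than shut.
Start: joints at [-1.282, 0.628, 0.038, 1.517, -0.027, 0.996, -0.02], TCP at [225.789, 609.538, 231.313] pointing down, gripper open.
Joint ranges: [-3.06, 3.06], [-0.37, 2.12], [-1.25, 1.32], [0.18, 2.47], [-1.1, 4.24], [0.23, 1.98], [-2.94, 2.94]. Speed limits (rad/s): [2.57, 2.57, 3.14, 3.14, 3.14, 3.14, 3.14].

## Interface

Orientations are given as [roll, pitch, yaw] about the fixed x, y, z axes, in that order (R = Rz(yaw) Ry(pitch) Rx(roll)).
In Python, from cell import readout, optics, order gives the robot as it stands.
- The arm moves only by the shell command python3 -m jog 'ROWS'. ROWS is a JSON object of lists of equal length, an entry for each row: "claw": the opening, from 0 (shut) to 1 (fully open); "xyz": the shift along the tool's x, y, z each as a share of 0.1 m, from -1 to 1, a list of three; "twist": the turn, a rotation vector about the tool's x, y, z each as a share of 180 degrees, from -1 to 1, a list of three. A call has 1 to 12 rows; each row shifts and turns the commanded pose from where the row before left it, along the tool's axes as they then stand; what a row does not reach is not made up. A row lasts 1/8 s, in which the tool goes at most 62.5 mm and 10.7 degrees, less where a joint would pass 70% of its speed; a pose out of reach is approached as far as the arm can. A call with a number of a shift or a turn outside -1 to 1 is refused whole. A call with a gripper value outside its range is refused whole. The fingers move at their own pace and stop on an object; the grip force is fixed at half the most. Time passes only in rows, so rows that do not move let the fingers close. It gives the time, the measured TCP pose, the force, the opening and the grip force at its end, in the units of the state.
- readout.read_state(): the state, without advancing time (a new reading comes with each control period).
- optics.get_image(name): name is "scene" or "top" or "wrist"; returns a dict with "color" (384x512x3 uint8, red, green, blue), "fovy" (degrees; the focal length in pixels is half the picture's height over the tangent of half this angle, whatever the lens; pixels are square), "cx", "cy" (the principal point, pixels), "view" (4x4, takes a point from world to camera coordinates). Camera axes: x right, y up, looking along -z (the intrinsics and any distortion apply to the point x, -y, -z); pixel columns grow to the right and rows downward; lengths in mm; the calibration is good to about 2 mm. A picture is of the moment at which its call begins. There is no depth.
- order.finish_job(): hands the job in; it is judged then, once.
Trained networks look in the newest picture that a camera, given by its name, has taken for a name from the list of things; names that differ only in an ending like _2 or _b are one class to them, and where a whole thing is asked for, a point or a joint stands for the part that bears it (a point fixed in the world has none). Each returns a list of dicts, best first, with "score" (0 to 1); they miss things now and then, are a little off and sometimes report something else, mostly with a low value. They report only what shows in the picture. A call takes as long as a camera call. They do not tell look-alikes from the thing itself.
- optics.boxes_of(camera, label): "rect" ([left, top, width, height] in pixels, round what is visible of it).
The state is a dict: "clock": time; "qpos": joint angles; "qd": joint speeds; "tau": joint torques, N m; "eef_pos": TCP position; "tool_rot": TCP orientation; "force": force on the tool from outside, world axes, zero at the start; "torque": the same for the moment, N m; "width": finger opening in mm; "gripper_force": force on a finger pad.
Only numpy, scipy, OpenCV 4.12 (cv2) and the standard library are available. Lean on these libraries where they do the work, as an engineer would, in place of code of your own. Each camera call takes 0.05 s, during which the arm holds its last target. There are 200 camera calls.

## Working session

There is one attempt and no reset: what is moved stays moved. The work goes in short steps, Python scripts to look and compute and a shell command to move; the robot and the scene stay as the last step left them, time stands still between calls to the robot, and variables do not carry over. Pictures are saved under pics/ and viewed, at most 14 in all, crops included, and the job is handed in when it is done.

```bash
mkdir -p pics; ls
cat > h.py <<'E'
import numpy as np, cv2
from cell import readout, optics, order
def snap(n):
    im=optics.get_image(n); return im
def save(im,f,crop=None,s=1):
    c=im["color"][:,:,::-1]
    if crop: x,y,w,h=crop; c=c[y:y+h,x:x+w]
    cv2.imwrite("pics/"+f,cv2.resize(c,None,fx=s,fy=s,interpolation=cv2.INTER_CUBIC))
def ray(im,u,v):
    f=im["color"].shape[0]/2/np.tan(np.radians(im["fovy"])/2)
    V=np.array(im["view"]);R=V[:3,:3];o=-R.T@V[:3,3]
    d=R.T@np.array([(u-im["cx"])/f,-(v-im["cy"])/f,-1]); return o,d
def at(im,u,v,z):
    o,d=ray(im,u,v); return o+d*(z-o[2])/d[2]
def proj(im,p):
    f=im["color"].shape[0]/2/np.tan(np.radians(im["fovy"])/2)
    V=np.array(im["view"]);c=V[:3,:3]@np.array(p,float)+V[:3,3]
    return im["cx"]+f*c[0]/-c[2], im["cy"]-f*c[1]/-c[2]
E
python3 - <<'E'
from h import *
print(readout.read_state())
for n in ("scene","top","wrist"):
    im=snap(n); save(im,n+"0.png",s=1.5)
    print(n,{k:im[k] for k in im if k not in("color","view")},np.round(im["view"],3).tolist())
    if n!="wrist":
      for l in "gym_tray climb_tray large_padlock small_padlock wide_tape narrow_tape earphone_case balm_tin kettlebell pushup_handle".split():
        print(l,[(np.round(b["rect"]).tolist(),round(b["score"],2)) for b in optics.boxes_of(n,l)[:3]])
E
```

```text
pics
{'clock': 0.0, 'qpos': array([-1.28180161,  0.62932394,  0.038412  ,  1.51836073, -0.02698697,
        0.99627701, -0.02002881]), 'qd': array([ 0.00053855,  0.0001935 , -0.00082049, -0.00040627, -0.00060912,
        0.00103796,  0.000212  ]), 'tau': array([-7.53588620e-05, -5.63398933e+01,  1.22538976e+00, -1.93444633e+01,
        1.07650782e-02,  1.03325781e-02,  7.92553010e-06]), 'eef_pos': array([225.55559471, 608.95783515, 230.40522781]), 'tool_rot': array([-3.13974078e+00,  1.63998794e-05,  2.78680063e+00]), 'force': array([0.3115808 , 0.86946923, 0.05251593]), 'torque': array([-0.00592846, -0.05482757, -0.01806535]), 'gripper_force': 0.0, 'width': 85.59803632405689}
scene {'fovy': 48.939869215102135, 'cx': 250.43215410045903, 'cy': 189.56896147617707} [[0.413, 0.911, 0.005, -230.93], [-0.782, 0.352, 0.515, 410.372], [0.467, -0.216, 0.857, -1221.956], [0.0, 0.0, 0.0, 1.0]]
gym_tray [([73.0, 162.0, 103.0, 127.0], 0.7)]
climb_tray [([311.0, 103.0, 79.0, 67.0], 0.63)]
large_padlock [([243.0, 92.0, 38.0, 26.0], 0.98), ([206.0, 184.0, 26.0, 34.0], 0.82), ([110.0, 120.0, 23.0, 32
[... 836 characters left out ...]
38.0], 0.85), ([356.0, 300.0, 29.0, 43.0], 0.69), ([277.0, 172.0, 29.0, 39.0], 0.68)]
small_padlock [([213.0, 239.0, 23.0, 20.0], 0.53)]
wide_tape [([272.0, 117.0, 31.0, 35.0], 0.76)]
narrow_tape [([288.0, 233.0, 22.0, 23.0], 0.62)]
earphone_case [([211.0, 123.0, 28.0, 33.0], 0.8), ([87.0, 172.0, 65.0, 94.0], 0.7)]
balm_tin [([207.0, 175.0, 30.0, 30.0], 0.63), ([329.0, 36.0, 64.0, 77.0], 0.41)]
kettlebell [([328.0, 35.0, 60.0, 75.0], 0.97)]
pushup_handle [([161.0, 57.0, 108.0, 55.0], 0.73)]
wrist {'fovy': 59.67544099375029, 'cx': 256.42231249480017, 'cy': 194.48097175565988} [[0.348, 0.937, 0.0, -650.337], [-0.89, 0.331, -0.313, 40.092], [-0.293, 0.109, 0.95, -379.996], [0.0, 0.0, 0.0, 1.0]]
```

View pics/top0.png

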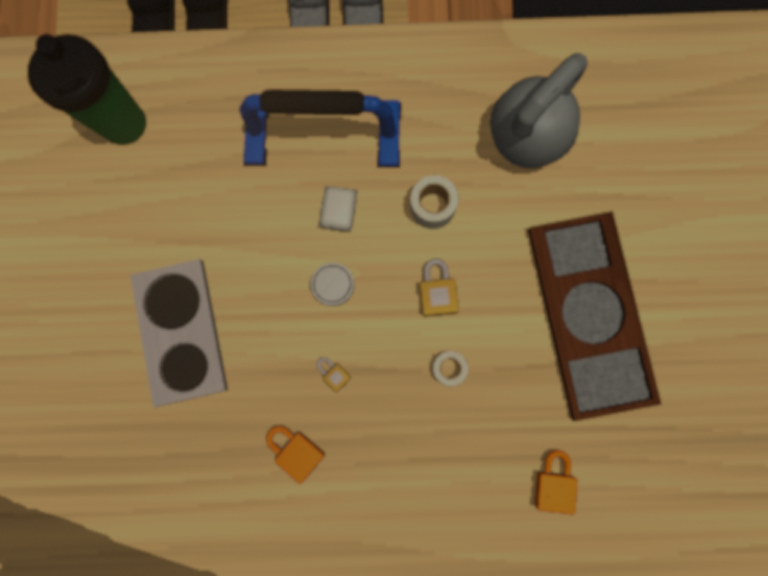

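View pics/scene0.png

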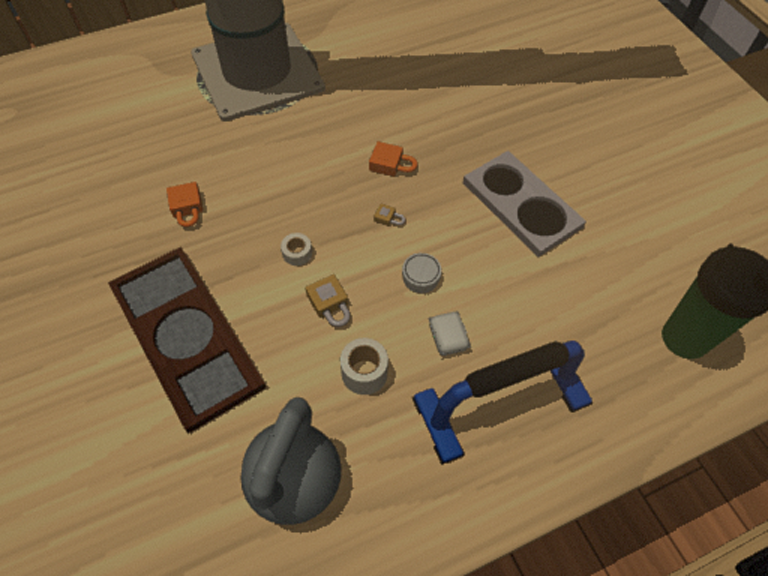

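The top view shows the gym tray on the right, from (352,143) to (440,280) in original pixels. Its 70x100 recess is at the near end (405,253), the round one is at (395,208), and the case recess is at (385,165). The climbing tray is on the left, with the small hole near the robot (123,245) and the big one farther off (114,200).

There are four padlock candidates in the top image:
- (292,195): brass with a steel shackle, large
- (223,250): brass, small
- (199,304): orange
- (371,328): orange

The one meant is (292,195), as the only brass one of large size. I'll confirm that in a crop while measuring.

```bash
cat > m.py <<'E'
from h import *
T=snap("top");S=snap("scene")
def blob(im,rect,kind,pad=4):
    x,y,w,h=[int(a) for a in rect];x-=pad;y-=pad;w+=2*pad;h+=2*pad
    c=im["color"][y:y+h,x:x+w];lab=cv2.cvtColor(c,cv2.COLOR_RGB2LAB).astype(int);hsv=cv2.cvtColor(c,cv2.COLOR_RGB2HSV)
    if kind=="white": m=hsv[...,1]<75
    if kind=="brass": m=(hsv[...,1]>165)
    if kind=="dark": m=hsv[...,2]<70
    if kind=="grey": m=hsv[...,1]<60
    m=m.astype(np.uint8)*255
    cs,_=cv2.findContours(m,cv2.RETR_EXTERNAL,cv2.CHAIN_APPROX_NONE)
    k=max(cs,key=cv2.contourArea).reshape(-1,2)+[x,y]
    return k.astype(np.float32)
def tri(a,b):
    o1,d1=ray(T,*a);o2,d2=ray(S,*b)
    A=np.stack([d1,-d2],1);s=np.linalg.lstsq(A,o2-o1,rcond=None)[0]
    p,q=o1+d1*s[0],o2+d2*s[1];return (p+q)/2,np.linalg.norm(p-q)
L={"wide_tape":((272,117,31,35),(226,225,34,39),"white"),"narrow_tape":((288,233,22,23),(187,155,23,23),"white"),
"earphone":((211,123,28,33),(286,208,26,25),"white"),"tin":((207,175,30,30),(268,170,25,28),"white"),"padlock":((277,172,29,39),(206,184,26,34),"brass"),
"gR1":((375,228,62,50),(75,165,65,50),"grey"),"gR2":((370,182,50,52),(98,200,48,45),"grey"),"gR3":((358,142,52,48),(112,230,60,52),"grey"),
"cR1":((103,223,40,42),(317,105,35,28),"dark"),"cR2":((92,176,45,50),(340,126,45,35),"dark")}
if __name__=="__main__":
  for n,(rt,rs,k) in L.items():
    a=cv2.minAreaRect(blob(T,rt,k));b=cv2.minAreaRect(blob(S,rs,k))
    p,e=tri(a[0],b[0])
    print(n,np.round(a[0],1),np.round(a[1],1),round(a[2]),"|",np.round(b[0],1),np.round(b[1],1),"->",np.round(p),round(e,1))
  z=T["color"][150:270,190:320];z2=S["color"][120:270,160:320]
  cv2.imwrite("pics/c1.png",np.hstack([cv2.resize(z,(390,360),interpolation=2),cv2.resize(z2,(384,360),interpolation=2)])[:,:,::-1])
E
python3 m.py
```

```text
wide_tape [289.  133.5] [33. 30.] 90 | [242.5 243.5] [37. 31.] -> [660. -65.  34.] 1.9
narrow_tape [300. 245.] [22. 22.] 90 | [197.3 165.8] [21.1 19.6] -> [429. -79.  16.] 2.6
earphone [224.9 138.6] [21.4 27.3] 9 | [299.2 221.7] [27.2 21.7] -> [658.  71.  18.] 1.0
tin [221.3 189.3] [27.6 28.3] 45 | [280.5 181.5] [25. 25.] -> [549.  80.  18.] 0.7
padlock [292.1 197.8] [22.1 23.3] 85 | [220. 206.] [0. 0.] -> [531. -67. -18.] 5.7
gR1 [406. 253.] [34.1 48.2] 79 | [104.8 191.1] [23.3 46.1] -> [ 406. -295.   15.] 3.2
gR2 [394.5 208.5] [39. 39.] 90 | [122. 222.] [32. 38.] -> [ 498. -279.   13.] 1.3
gR3 [384.6 165.5] [29.8 37.1] 79 | [140.7 254.8] [27.3 40.2] -> [ 589. -265.   16.] 1.7
cR1 [122.5 244.5] [28.3 31.1] 45 | [334.7 120.1] [25.5 18.3] -> [440. 287.  15.] 1.4
cR2 [114.  200.5] [35. 34.] 90 | [360.5 144. ] [24. 31.] -> [532. 306.  17.] 0.6
```

View pics/c1.png

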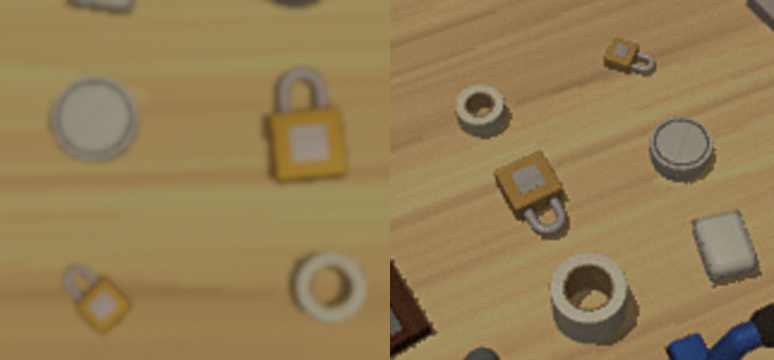

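The crop confirms it: the large brass padlock with the steel shackle (top image about (293,197)) is the one meant. The small one is about (223,250), and both orange ones are excluded.

```bash
cat >> h.py <<'E'
def go(x,y,z,yaw=None):
    "print per-tool-axis distances (mm) and yaw turn (deg about tool z) to target; assumes tool down"
    s=readout.read_state();r=s["tool_rot"];p=s["eef_pos"]
    d=np.array([x,y,z])-p;t=0
    if yaw is not None: t=(yaw-r[2]+np.pi)%(2*np.pi)-np.pi
    w=r[2]+t
    print("pos",np.round(p,1),"rot",np.round(r,3),"q",np.round(s["qpos"],2),"w",round(s["width"],1),"t",s["clock"])
    print("turn twist z (deg)",round(-np.degrees(t),1),"share",round(-t/np.pi,3),"shift after turn mm:",np.round([d[0]*np.cos(w)+d[1]*np.sin(w),d[0]*np.sin(w)-d[1]*np.cos(w),-d[2]],1))
E
python3 - <<'E'
from m import *
def rect_world(im,k,z):
    q=np.array([at(im,u,v,z)[:2] for u,v in k],np.float32);return cv2.minAreaRect(q)
print("pad body",rect_world(T,blob(T,L["padlock"][0],"brass"),26))
b=at(T,293,197.7,26);s=at(T,290.2,174.5,15);print("pad",b,s,np.arctan2(*(s-b)[1::-1]))
print("pad label tri",tri((293,197.7),(160+(530-390)*160/384,120+180*150/360)))
for im in (T,S):
  print("case",rect_world(im,blob(im,L["earphone"][0 if im is T else 1],"white"),20))
  for n,z in(("tin",24),("narrow_tape",20),("wide_tape",40)): print(n,rect_world(im,blob(im,L[n][0 if im is T else 1],"white"),z)[:2])
for u,v in((262,102),(362,102)): print("grip",at(T,u/1.5,v/1.5,112))
for u,v in((255,160),(389,162)): print("foot",at(T,u/1.5,v/1.5,8))
print("small",at(T,333/1.5,374/1.5,8),"kb",at(T,535/1.5,122/1.5,62),"kb top",at(T,553/1.5,92/1.5,170))
for r in (1,3):
  print("gR",rect_world(T,blob(T,L["gR%d"%r][0],"grey"),8))
go(530,-65,120,3.29)
E
```

```text
pad body ((525.2034301757812, -67.3238296508789), (45.951778411865234, 48.31943893432617), 3.516789197921753)
pad [525.28357887 -69.15819277  26.        ] [576.09736382 -65.92891253  15.        ] 0.06346591418920992
pad label tri (array([526.40017859, -66.65889533,  24.00969428]), np.float64(5.540308074280467))
case ((656.9927978515625, 70.25953674316406), (45.676761627197266, 59.33236312866211), 79.64900207519531)
tin ((548.31103515625, 79.06733703613281), (58.45872497558594, 58.39656448364258))
narrow_tape ((428.1937255859375, -80.01649475097656), (44.98135757446289, 44.691062927246094))
wide_tape ((658.470947265625, -65.2921142578125), (62.500003814697266, 70.76382446289062))
case ((658.6114501953125, 71.10047149658203), (47.876766204833984, 63.30519485473633), 79.85294342041016)
tin ((551.9236450195312, 78.89482879638672), (57.61968231201172, 67.16463470458984))
narrow_tape ((431.2797546386719, -77.84320831298828), (45.96694564819336, 59.77969741821289))
wide_tape ((662.2052612304688, -64.59976196289062), (64.04619598388672, 82.11222076416016))
grip [777.55186082 158.03263164 112.        ]
grip [773.04564112  27.33716795 112.        ]
foot [736.01410736 190.37616719   8.        ]
foot [726.52903348  -4.8404726    8.        ]
small [423.97769399  81.12544281   8.        ] kb [ 758.36364853 -207.3304655    62.        ] kb top [ 751.71696438 -206.11492355  170.        ]
gR ((405.9190368652344, -298.2160339355469), (68.90614318847656, 98.03386688232422), 9.545812606811523)
gR ((590.8336791992188, -267.671630859375), (64.54413604736328, 77.68574523925781), 9.297268867492676)
pos [225.7 609.6 231.3] rot [-3.142 -0.     2.787] q [-1.28  0.63  0.04  1.52 -0.03  1.   -0.02] w 85.4 t 1.35
turn twist z (deg) -28.8 share -0.16 shift after turn mm: [-201.2 -712.1  111.3]
```

```bash
python3 -m jog '{"claw":[1,1,1,1,1,1,1,1,1,1,1,1],"twist":[[0,0,-0.044],[0,0,-0.044],[0,0,-0.045],[0,0,0],[0,0,0],[0,0,0],[0,0,0],[0,0,0],[0,0,0],[0,0,0],[0,0,0],[0,0,0]],"xyz":[[0,0,0],[0,0,0],[0,0,0],[-0.18,-0.5,0],[-0.18,-0.5,0],[-0.18,-0.5,0],[-0.18,-0.5,0],[-0.18,-0.5,0],[-0.18,-0.5,0],[-0.18,-0.5,0],[-0.18,-0.5,0],[-0.18,-0.5,0]]}'; python3 -c "
from h import *
go(525.5,-68,130,3.204)"
```

```text
clock: 2.85
eef_pos: [416.6, 169.2, 231.6]
tool_rot: [3.141, 0.001, -3.078]
force: [0.0, 0.1, -0.2]
width: 85.4
gripper_force: 0.0
pos [416.6 169.2 231.6] rot [ 3.141e+00  1.000e-03 -3.078e+00] q [-0.41  0.35 -0.04  2.05  0.02  0.75  1.16] w 85.4 t 2.85
turn twist z (deg) 0.0 share 0.0 shift after turn mm: [ -93.9 -243.5  101.6]
```

```bash
python3 -m jog '{"claw":[1,1,1,1,1,1,1],"twist":[[0,0,0],[0,0,0],[0,0,0],[0,0,0],[0,0,0],[0,0,0],[0,0,0]],"xyz":[[-0.188,-0.487,0.2],[-0.188,-0.487,0.2],[-0.188,-0.487,0.2],[-0.188,-0.487,0.2],[-0.188,-0.487,0.2],[0,0,0],[0,0,0]]}'; python3 -c "
from h import *
im=snap('wrist');save(im,'w1.png')
go(525.5,-68,130,3.204)
for p in((525.5,-68,26),(576,-65.5,13),(525.5+24-1.5,-68+25+1.5,26),(525.5-24,-68-25,26)): print(np.round(proj(im,p)))
print(optics.boxes_of('wrist','large_padlock'))"
```

```text
clock: 3.72
eef_pos: [524.7, -65.9, 131.2]
tool_rot: [3.141, -0.001, -3.079]
force: [0.4, 0.4, 0.1]
width: 85.1
gripper_force: 0.0
pos [524.8 -65.1 131.6] rot [ 3.141  0.    -3.077] q [ 0.09  0.6  -0.03  1.95  0.03  0.59  1.67] w 85.3 t 3.775
turn twist z (deg) 0.1 share 0.001 shift after turn mm: [-0.5 -2.9  1.6]
[253. 194.]
[253. 245.]
[285. 222.]
[222. 162.]
[{'rect': [222.3, 156.9, 66.3, 94.2], 'score': 0.6}]
```

View pics/w1.png

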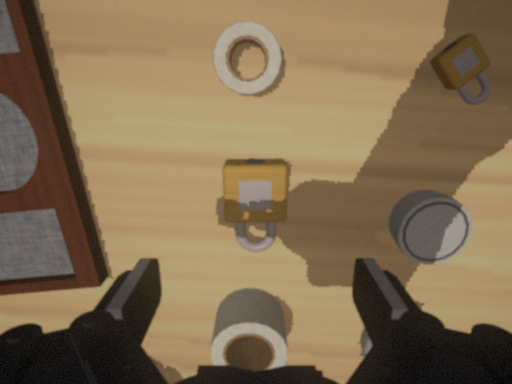

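The wrist view shows the large padlock with its body at (255,191) and its shackle at (256,238), within 2 mm of the prediction. I'll descend and grip.

```bash
python3 -m jog '{"claw":[1,1,1,1,1,1,0,0,0,0,0,0],"twist":[[0,0,0],[0,0,0],[0,0,0],[0,0,0],[0,0,0],[0,0,0],[0,0,0],[0,0,0],[0,0,0],[0,0,0],[0,0,0],[0,0,0]],"xyz":[[0,-0.015,0.3],[0,0,0.3],[0,0,0.3],[0,0,0.25],[0,0,0.09],[0,0,0],[0,0,0],[0,0,0],[0,0,0],[0,0,0],[0,0,0],[0,0,0]]}'; python3 -c "
from h import *
go(403.4,-281,110,1.734)"
```

```text
clock: 5.32
eef_pos: [525.7, -67.9, 8.6]
tool_rot: [-3.142, 0.002, -3.079]
force: [-1.6, 0.7, 7.1]
width: 48.8
gripper_force: 62.2
pos [525.7 -67.9   8.6] rot [-3.142e+00  2.000e-03 -3.079e+00] q [ 0.09  0.81 -0.02  2.    0.05  0.33  1.66] w 48.8 t 5.325
turn twist z (deg) 84.3 share 0.468 shift after turn mm: [-190.4 -155.3 -101.4]
```

```bash
python3 -m jog '{"claw":[0,0,0,0,0,0,0,0,0,0,0,0],"twist":[[0,0,0],[0,0,0],[0,0,0.052],[0,0,0.052],[0,0,0.052],[0,0,0.052],[0,0,0.052],[0,0,0.052],[0,0,0.052],[0,0,0.052],[0,0,0.052],[0,0,0]],"xyz":[[0,0,-0.3],[0,0,-0.3],[0,0,-0.3],[0,0,0],[0,0,0],[0,0,0],[0,0,0],[0,0,0],[0,0,0],[0,0,0],[0,0,0],[0,0,0]]}'; python3 -c "
from h import *
go(403.4,-281,60,1.734)"
```

```text
clock: 6.82
eef_pos: [524.7, -67.6, 97.3]
tool_rot: [-3.141, -0.0, 1.736]
force: [0.3, -0.5, -3.5]
width: 48.7
gripper_force: 64.5
pos [524.7 -67.6  97.3] rot [-3.141 -0.     1.736] q [-0.17  0.69  0.37  1.98 -0.45  0.56  0.68] w 48.7 t 6.825
turn twist z (deg) 0.1 share 0.001 shift after turn mm: [-190.9 -154.3   37.3]
```

```bash
python3 -m jog '{"claw":[0,0,0,0,0,0,0,0],"twist":[[0,0,0],[0,0,0],[0,0,0],[0,0,0],[0,0,0],[0,0,0],[0,0,0],[0,0,0]],"xyz":[[-0.318,-0.257,0],[-0.318,-0.257,0],[-0.318,-0.257,0],[-0.318,-0.257,0],[-0.318,-0.257,0.15],[-0.318,-0.257,0.2],[0,0,0],[0,0,0]]}'; python3 -c "
from h import *
im=snap('top');save(im,'t2.png',(300,110,200,190),3)
im=snap('wrist');save(im,'w2.png')
go(403.4,-281,17,1.734)"
```

```text
clock: 7.82
eef_pos: [404.1, -280.9, 62.4]
tool_rot: [3.141, -0.001, 1.736]
force: [0.1, 0.4, -3.2]
width: 48.6
gripper_force: 64.5
pos [ 405.  -280.2   62.6] rot [ 3.141 -0.     1.738] q [ 0.39  0.7   0.24  2.09 -0.42  0.39  1.14] w 48.5 t 7.925
turn twist z (deg) 0.2 share 0.001 shift after turn mm: [-0.5 -1.7 45.6]
```

View pics/w2.png

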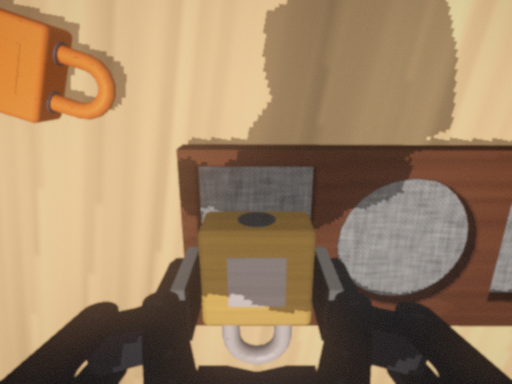

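The wrist view shows the held padlock (body 199–315 by 211–325) over the near recess, whose far edge is at row 167 and sides at columns 199 and 313. I'll check that against the calibration, without a new view.

```bash
python3 -c "
from h import *
im=snap('wrist')
a=.163;ex=np.array([np.cos(a),np.sin(a)]);ey=np.array([-ex[1],ex[0]])
R1=np.array([406,-296.])
for n,c,z in (('R1 far corners floor -35,50',R1-35*ex+50*ey,8),('+35,50',R1+35*ex+50*ey,8),('rim',R1-35*ex+50*ey,18),('rim',R1+35*ex+50*ey,18),('outer corner',R1-45*ex+60*ey,18),('R2',R1+94*ex,8),('R2 rim',R1+94*ex,18)): print(n,np.round(proj(im,[*c,z])))
"
```

```text
R1 far corners floor -35,50 [195. 165.]
+35,50 [312. 166.]
rim [192. 169.]
rim [314. 170.]
outer corner [174. 152.]
R2 [398. 241.]
R2 rim [405. 248.]
```

```bash
python3 -m jog '{"claw":[0,0,0,0,0,0.75,0.75,0.75,0.75,0.75,0.75,0.75],"twist":[[0,0,0],[0,0,0],[0,0,0],[0,0,0],[0,0,0],[0,0,0],[0,0,0],[0,0,0],[0,0,0],[0,0,0],[0,0,0],[0,0,0]],"xyz":[[0.02,0,0.2],[0,0,0.17],[0,0,0.08],[0,0,0],[0,0,0],[0,0,0],[0,0,0],[0,0,0],[0,0,-0.1],[0,0,-0.3],[0,0,-0.3],[0,0,-0.3]]}'; python3 -c "
from h import *
im=snap('wrist');save(im,'w3.png')
go(430,-79,110,1.734)"
```

```text
clock: 9.48
eef_pos: [403.6, -279.3, 118.8]
tool_rot: [3.141, 0.0, 1.734]
force: [0.3, -0.3, -0.4]
width: 64.3
gripper_force: 0.0
pos [ 405.1 -280.6  121.9] rot [3.137 0.004 1.734] q [ 0.32  0.6   0.34  2.06 -0.38  0.53  1.1 ] w 63.9 t 9.525
turn twist z (deg) -0.0 share -0.0 shift after turn mm: [194.9  57.3  11.9]
```

View pics/w3.png

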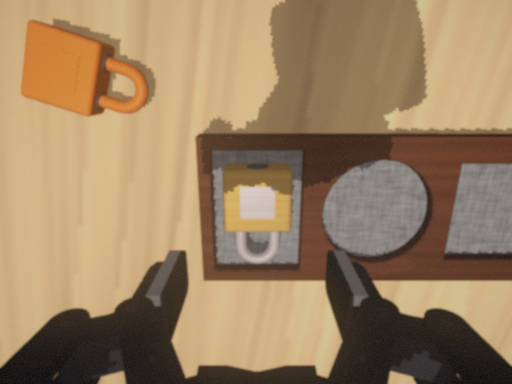

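The padlock lies in the recess (floor cols 212–302, rows 150–265), with its label at (257,203) and its shackle end at (258,262). I'll check the offsets numerically from the same pose.

```bash
python3 -c "
from h import *
im=snap('wrist')
a=.163;ex=np.array([np.cos(a),np.sin(a)]);ey=np.array([-ex[1],ex[0]])
def f(u,v,z): p=at(im,u,v,z)[:2]-[406,-296]; return np.round([p@ex,p@ey],1)
print('rim TL,TR,BL,BR',f(212,150,18),f(302,150,18),f(215,269,18),f(300,269,18))
print('tray outer TL BL',f(197,134,18),f(205,280,18))
print('label',f(257,203,34),'shackle end',f(258,262,21),'R2 rim LR TB',f(322,208,18),f(428,208,18),f(376,160,18),f(376,259,18))
go(430,-79,110,1.734)"
```

```text
rim TL,TR,BL,BR [-30.6  49.3] [36.1 49.2] [-32.4 -51.1] [ 38.7 -51.3]
tray outer TL BL [-41.1  61.1] [-41.3 -61.6]
label [ 2.6 13.3] shackle end [  3.5 -42.8] R2 rim LR TB [53.7  3.2] [137.2   3.1] [91.9 41.6] [101.3 -42. ]
pos [ 405.2 -280.6  120.4] rot [3.137 0.004 1.734] q [ 0.32  0.6   0.34  2.07 -0.38  0.53  1.1 ] w 64.1 t 9.575
turn twist z (deg) 0.0 share 0.0 shift after turn mm: [194.9  57.2  10.4]
```

The padlock is within about 3 mm of the recess centre. The earphone case is next.

```bash
python3 -m jog '{"claw":[1,1,1,1,1,1,1,1,1,1,1,1],"twist":[[0,0,-0.056],[0,0,-0.056],[0,0,-0.056],[0,0,-0.056],[0,0,-0.056],[0,0,-0.056],[0,0,-0.054],[0,0,0],[0,0,0],[0,0,0],[0,0,0],[0,0,0]],"xyz":[[0,0,0],[0,0,0],[0,0,0],[0,0,0],[0,0,0],[0,0,0],[0,0,0],[-0.23,0.49,0],[-0.23,0.49,0],[-0.23,0.49,0],[-0.23,0.49,0],[-0.23,0.49,0]]}'; python3 -c "
from h import *
go(657.5,70.5,110,2.961)"
```

```text
clock: 11.08
eef_pos: [561.6, -57.7, 116.9]
tool_rot: [-3.141, -0.001, 2.96]
force: [0.8, -0.5, 0.2]
width: 85.1
gripper_force: 0.0
pos [561.6 -57.7 116.9] rot [-3.141e+00 -1.000e-03  2.960e+00] q [ 0.02  0.66  0.05  1.86 -0.05  0.62  1.49] w 85.1 t 11.075
turn twist z (deg) -0.1 share -0.0 shift after turn mm: [-71.3 143.4   6.9]
```

```bash
python3 -m jog '{"claw":[1,1,1,1,1],"twist":[[0,0,0],[0,0,0],[0,0,0],[0,0,0],[0,0,0]],"xyz":[[-0.24,0.478,0.02],[-0.24,0.478,0.02],[-0.24,0.478,0.02],[0,0,0],[0,0,0]]}'; python3 -c "
from h import *
im=snap('wrist')
c=im['color'];hsv=cv2.cvtColor(c,cv2.COLOR_RGB2HSV)
print([(np.round(b['rect']),b['score']) for b in optics.boxes_of('wrist','earphone_case')])
go(657.5,70.5,110,2.961)
a=-.18
ex=np.array([np.cos(a),np.sin(a)]);ey=np.array([-ex[1],ex[0]])
d=c.copy()
for s in((-30,-23),(30,-23),(30,23),(-30,23)):
  p=np.array([657.5,70.5])+s[0]*ex+s[1]*ey
  cv2.circle(d,tuple(int(round(t)) for t in proj(im,[*p,14])),3,(255,0,0),1)
im['color']=d;save(im,'w4.png')"
```

```text
clock: 11.7
eef_pos: [656.8, 68.1, 110.5]
tool_rot: [-3.14, -0.002, 2.96]
force: [-0.2, -0.2, -0.5]
width: 85.2
gripper_force: 0.0
[(array([228., 156.,  65.,  80.]), 0.92)]
pos [657.   66.7 111. ] rot [-3.140e+00 -1.000e-03  2.957e+00] q [-0.19  0.78  0.07  1.59 -0.07  0.78  1.31] w 85.8 t 11.8
turn twist z (deg) -0.2 share -0.001 shift after turn mm: [0.2 3.9 1. ]
```

View pics/w4.png

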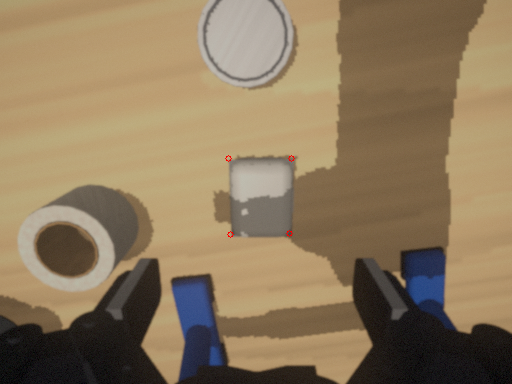

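The wrist view shows the earphone case at (261,196), matching the predicted corners to about 1 px. The handle feet at (195,320) and (425,280) are clear of the fingers.

```bash
python3 -m jog '{"claw":[1,1,1,1,1,1,0,0,0,0,0,0],"twist":[[0,0,0],[0,0,0],[0,0,0],[0,0,0],[0,0,0],[0,0,0],[0,0,0],[0,0,0],[0,0,0],[0,0,0],[0,0,0],[0,0,0]],"xyz":[[0,0.035,0.3],[0,0,0.3],[0,0,0.3],[0,0,0.13],[0,0,0.02],[0,0,0],[0,0,0],[0,0,0],[0,0,0],[0,0,0],[0,0,0],[0,0,0]]}'; python3 -m jog '{"claw":[0,0,0,0,0,0,0,0,0,0,0,0],"twist":[[0,0,0],[0,0,0],[0,0,0.056],[0,0,0.056],[0,0,0.056],[0,0,0.056],[0,0,0.056],[0,0,0.056],[0,0,0.054],[0,0,0],[0,0,0],[0,0,0]],"xyz":[[0,0,-0.3],[0,0,-0.3],[0,0,-0.3],[0,0,0],[0,0,0],[0,0,0],[0,0,0],[0,0,0],[0,0,0],[0,0,0],[0,0,0],[0,0,0]]}'; python3 -c "
from h import *
go(592.5,-266,60,1.734)"
```

```text
clock: 13.3
eef_pos: [659.2, 72.3, 7.3]
tool_rot: [3.141, 0.002, 2.96]
force: [-2.1, -0.5, 5.1]
width: 44.8
gripper_force: 63.4
clock: 14.8
eef_pos: [658.4, 72.2, 96.3]
tool_rot: [-3.141, -0.0, 1.736]
force: [-0.6, -0.1, -0.1]
width: 44.7
gripper_force: 62.6
pos [658.4  72.2  96.3] rot [-3.141 -0.     1.736] q [-0.38  0.84  0.41  1.6  -0.43  0.79  0.37] w 44.7 t 14.8
turn twist z (deg) 0.1 share 0.001 shift after turn mm: [-323.  -120.    36.3]
```

```bash
python3 -m jog '{"claw":[0,0,0,0,0,0,0,0,0],"twist":[[0,0,0],[0,0,0],[0,0,0],[0,0,0],[0,0,0],[0,0,0],[0,0,0],[0,0,0],[0,0,0]],"xyz":[[-0.461,-0.171,0],[-0.461,-0.171,0],[-0.461,-0.171,0],[-0.461,-0.171,0],[-0.461,-0.171,0],[-0.461,-0.171,0.15],[-0.461,-0.171,0.2],[0,0,0],[0,0,0]]}'; python3 -c "
from h import *
im=snap('wrist');save(im,'w5.png')
a=.163;ex=np.array([np.cos(a),np.sin(a)]);ey=np.array([-ex[1],ex[0]])
R=np.array([592.5,-266])
for s in((-33,40),(33,40)): print(np.round(proj(im,[*(R+s[0]*ex+s[1]*ey),18])))
print(np.round(proj(im,[*(R-92*ex),18])))
go(592.5,-266,16,1.734)"
```

```text
clock: 15.92
eef_pos: [593.1, -265.2, 61.2]
tool_rot: [3.141, -0.001, 1.734]
force: [0.1, 0.5, -1.6]
width: 44.7
gripper_force: 62.6
[196. 161.]
[313. 161.]
[102. 227.]
pos [ 593.7 -264.2   61.4] rot [ 3.141e+00 -1.000e-03  1.736e+00] q [ 0.19  0.86  0.33  1.65 -0.39  0.7   0.88] w 44.5 t 15.975
turn twist z (deg) 0.1 share 0.001 shift after turn mm: [-1.6 -1.5 45.4]
```

View pics/w5.png

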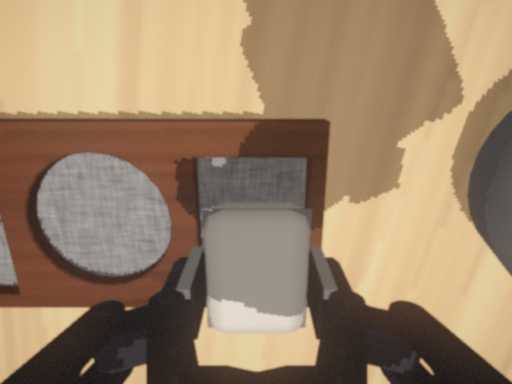

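The wrist view shows the case held over its recess (cols 197–307, far edge at row 157). It needs only a correction of about 2 mm, so I'll lower and release.

```bash
python3 -m jog '{"claw":[0,0,0,0,0,0.72,0.72,0.72,0.72,0.72,0.72,0.72],"twist":[[0,0,0],[0,0,0],[0,0,0],[0,0,0],[0,0,0],[0,0,0],[0,0,0],[0,0,0],[0,0,0],[0,0,0],[0,0,0],[0,0,0]],"xyz":[[0.01,-0.02,0.2],[0,0,0.17],[0,0,0.08],[0,0,0],[0,0,0],[0,0,0],[0,0,0],[0,0,0],[0,0,-0.1],[0,0,-0.3],[0,0,-0.3],[0,0,-0.3]]}';  python3 -m jog '{"claw":[1,1],"twist":[[0,0,0],[0,0,0]],"xyz":[[0,0,0],[0,0,0]]}'; python3 -c "
from h import *
im=snap('wrist');save(im,'w6.png')
go(660.5,-65,130,1.734)"
```

```text
clock: 17.48
eef_pos: [590.9, -265.1, 118.0]
tool_rot: [3.141, 0.0, 1.734]
force: [0.7, 0.1, 0.8]
width: 61.4
gripper_force: 0.0
clock: 17.73
eef_pos: [590.6, -264.7, 116.3]
tool_rot: [-3.141, -0.0, 1.734]
force: [-0.2, -0.2, -0.3]
width: 85.4
gripper_force: 0.0
pos [ 590.2 -264.5  115.7] rot [-3.141e+00 -1.000e-03  1.734e+00] q [ 0.17  0.79  0.37  1.63 -0.36  0.79  0.86] w 85.7 t 17.775
turn twist z (deg) 0.0 share 0.0 shift after turn mm: [185.4 101.7 -14.3]
```

View pics/w6.png

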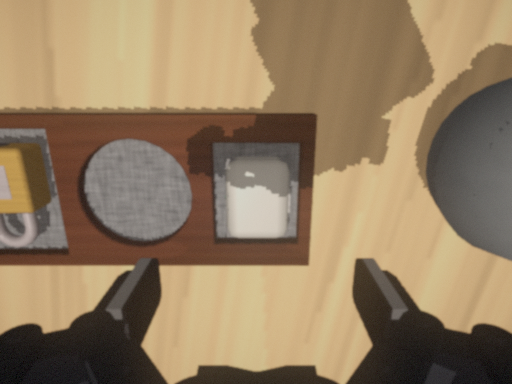

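The case lies in its recess (cols 213–299, rows 142–240), at cols 227–290 and rows 156–237. I'll check it numerically along with the round recess (82–192, 138–241).

```bash
python3 -c "
from h import *
im=snap('wrist')
a=.163;ex=np.array([np.cos(a),np.sin(a)]);ey=np.array([-ex[1],ex[0]])
def f(u,v,z): p=at(im,u,v,z)[:2]-[409,-296]; return np.round([p@ex-92,p@ey],1)
print('rim TL,TR,BL,BR',f(213,142,18),f(299,142,18),f(215,243,18),f(298,243,18))
print('tray outer TR BR',f(317,113,18),f(308,265,18))
print('case TL BR',f(227,156,20),f(290,156,20),f(229,237,22),f(288,237,22),'R2 rim LR TB',f(82,190,18),f(192,190,18),f(135,138,18),f(135,243,18))
go(660.5,-65,130,1.734)"
```

```text
rim TL,TR,BL,BR [60.8 43. ] [122.5  43. ] [ 59.2 -37.1] [124.9 -37. ]
tray outer TR BR [134.3  63.3] [133.8 -56.7]
case TL BR [70.8 33.3] [116.2  33.3] [ 70.8 -30. ] [116.5 -29.9] R2 rim LR TB [-39.2   6.9] [43.6  6.9] [ 5.1 45.9] [ -4.3 -37.2]
pos [ 590.1 -264.5  115.4] rot [-3.140e+00 -1.000e-03  1.734e+00] q [ 0.17  0.79  0.37  1.63 -0.36  0.79  0.86] w 85.4 t 17.825
turn twist z (deg) 0.0 share 0.0 shift after turn mm: [185.4 101.9 -14.6]
```

```bash
python3 -m jog '{"claw":[1,1,1,1,1,1,1],"twist":[[0,0,0],[0,0,0],[0,0,0],[0,0,0],[0,0,0],[0,0,0],[0,0,0]],"xyz":[[0.37,0.204,-0.05],[0.37,0.204,-0.05],[0.37,0.204,-0.05],[0.37,0.204,0],[0.37,0.204,0],[0,0,0],[0,0,0]]}'; python3 -c "
from h import *
im=snap('wrist');d=im['color'].copy()
for r,z in((33,50),(20,50),(33,0)):
  P=np.array([proj(im,[660+r*np.cos(t),-65+r*np.sin(t),z]) for t in np.linspace(0,6.28,40)])
  cv2.polylines(d,[np.round(P).astype(np.int32)],True,(255,0,0),1)
im['color']=d;save(im,'w7.png')
go(660,-65,27,1.734)"
```

```text
clock: 18.7
eef_pos: [660.5, -66.7, 130.4]
tool_rot: [-3.14, 0.001, 1.734]
force: [0.7, -0.2, -0.3]
width: 85.7
gripper_force: 0.0
pos [660.5 -67.6 130.7] rot [-3.140e+00  1.000e-03  1.733e+00] q [-0.17  0.8   0.41  1.57 -0.38  0.85  0.54] w 85.5 t 18.75
turn twist z (deg) -0.1 share -0.0 shift after turn mm: [  2.6  -0.  103.7]
```

View pics/w7.png

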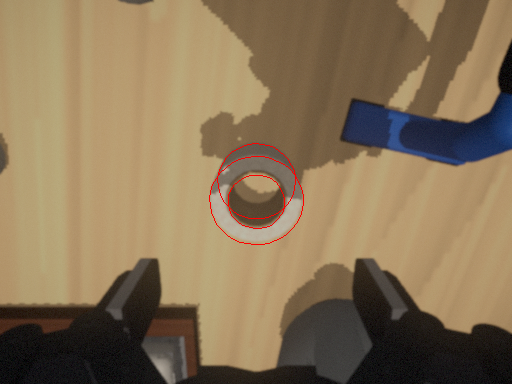

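The wrist view shows the wide roll at (256,200), and the predicted circles fit it. I'll grip it high.

```bash
python3 -m jog '{"claw":[1,1,1,1,1,1,0,0,0,0,0,0],"twist":[[0,0,0],[0,0,0],[0,0,0],[0,0,0],[0,0,0],[0,0,0],[0,0,0],[0,0,0],[0,0,0],[0,0,0],[0,0,0],[0,0,0]],"xyz":[[0.02,0,0.3],[0,0,0.3],[0,0,0.3],[0,0,0.12],[0,0,0.02],[0,0,0],[0,0,0],[0,0,0],[0,0,0],[0,0,-0.3],[0,0,-0.3],[0,0,-0.1]]}'; python3 -c "
from h import *
go(501.2,-277.3,80,1.734)"
```

```text
clock: 20.25
eef_pos: [662.4, -64.1, 99.7]
tool_rot: [3.138, 0.001, 1.735]
force: [0.5, -0.2, -0.7]
width: 64.4
gripper_force: 66.7
pos [662.4 -64.1  99.7] rot [3.138e+00 1.000e-03 1.735e+00] q [-0.16  0.83  0.39  1.59 -0.4   0.79  0.56] w 64.4 t 20.25
turn twist z (deg) 0.0 share 0.0 shift after turn mm: [-184.2 -193.7   19.7]
```

```bash
python3 -m jog '{"claw":[0,0,0,0,0,0,0,0],"twist":[[0,0,0],[0,0,0],[0,0,0],[0,0,0],[0,0,0],[0,0,0],[0,0,0],[0,0,0]],"xyz":[[-0.307,-0.323,0],[-0.307,-0.323,0],[-0.307,-0.323,0],[-0.307,-0.323,0],[-0.307,-0.323,0],[-0.307,-0.323,0],[0,0,0.1],[0,0,0]]}'; python3 -c "
from h import *
go(501.2,-277.3,37,1.734)"
```

```text
clock: 21.25
eef_pos: [499.4, -276.2, 86.3]
tool_rot: [-3.14, -0.002, 1.734]
force: [0.7, 1.5, -0.3]
width: 64.0
gripper_force: 66.7
pos [ 499.4 -276.2   86.3] rot [-3.140e+00 -2.000e-03  1.734e+00] q [ 0.26  0.74  0.31  1.87 -0.38  0.6   0.98] w 64.0 t 21.25
turn twist z (deg) 0.0 share 0.0 shift after turn mm: [-1.4  1.6 49.3]
```

```bash
python3 -m jog '{"claw":[0,0,0,0,0,0.97,0.97,0.97,0.97,0.97,0.97,0.97],"twist":[[0,0,0],[0,0,0],[0,0,0],[0,0,0],[0,0,0],[0,0,0],[0,0,0],[0,0,0],[0,0,0],[0,0,0],[0,0,0],[0,0,0]],"xyz":[[-0.01,0.01,0.25],[0,0,0.17],[0,0,0.07],[0,0,0],[0,0,0],[0,0,0],[0,0,0],[0,0,0],[0,0,-0.1],[0,0,-0.3],[0,0,-0.3],[0,0,-0.3]]}'; python3 -c "
from h import *
im=snap('wrist');d=im['color'].copy()
for r,z in((43,18),(33,58),(20,58)):
  P=np.array([proj(im,[501.2+r*np.cos(t),-277.3+r*np.sin(t),z]) for t in np.linspace(0,6.28,40)])
  cv2.polylines(d,[np.round(P).astype(np.int32)],True,(255,0,0),1)
im['color']=d;save(im,'w8.png')
go(429.5,-79,130,1.734)"
```

```text
clock: 22.75
eef_pos: [500.9, -278.1, 139.9]
tool_rot: [3.141, 0.0, 1.734]
force: [0.4, -0.8, 0.4]
width: 83.2
gripper_force: 0.0
pos [ 502.8 -279.5  143.6] rot [3.136 0.004 1.734] q [ 0.23  0.66  0.36  1.83 -0.34  0.71  0.95] w 83.0 t 22.8
turn twist z (deg) -0.0 share -0.0 shift after turn mm: [209.8 -39.8  13.6]
```

View pics/w8.png

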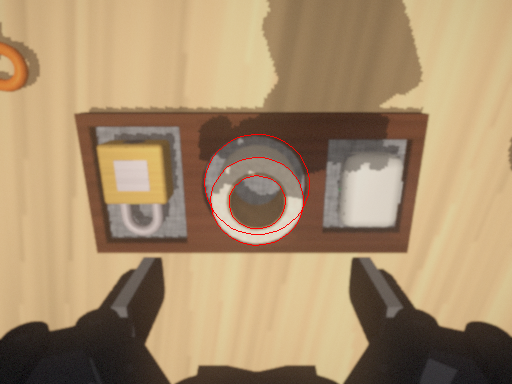

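The wrist view shows all three gym items in their recesses: padlock (133,180), wide roll (256,205) on the predicted circles, and case (370,190). The narrow roll is next.

```bash
python3 -m jog '{"claw":[1,1,1,1,1,1,1],"twist":[[0,0,0],[0,0,0],[0,0,0],[0,0,0],[0,0,0],[0,0,0],[0,0,0]],"xyz":[[0.42,-0.08,0],[0.42,-0.08,0],[0.42,-0.08,0.1],[0.42,-0.08,0.1],[0.42,-0.08,0.1],[0,0,0],[0,0,0]]}'; python3 -c "
from h import *
im=snap('wrist');c=im['color'];hsv=cv2.cvtColor(c,cv2.COLOR_RGB2HSV)
b=optics.boxes_of('wrist','narrow_tape');print([(np.round(x['rect']).tolist(),x['score']) for x in b])
for z in (25,0):
  P=np.array([proj(im,[429.5+24*np.cos(t),-79+24*np.sin(t),z]) for t in np.linspace(0,6.28,60)]);print(z,np.round(P.min(0)),np.round(P.max(0)))
go(429.5,-79,7,1.734)"
```

```text
clock: 23.68
eef_pos: [428.2, -78.0, 108.8]
tool_rot: [3.14, 0.001, 1.734]
force: [-0.1, -0.1, -0.2]
width: 85.5
gripper_force: 0.0
[([222.0, 165.0, 65.0, 68.0], 0.97)]
25 [224. 172.] [291. 235.]
0 [227. 164.] [288. 221.]
pos [428.3 -78.7 108.8] rot [3.140e+00 1.000e-03 1.733e+00] q [-0.11  0.57  0.32  2.22 -0.44  0.41  0.74] w 85.5 t 23.775
turn twist z (deg) -0.1 share -0.0 shift after turn mm: [ -0.5   1.2 101.8]
```

```bash
python3 -m jog '{"claw":[1,1,1,1,1,1,0,0,0,0,0,0],"twist":[[0,0,0],[0,0,0],[0,0,0],[0,0,0],[0,0,0],[0,0,0],[0,0,0],[0,0,0],[0,0,0],[0,0,0],[0,0,0],[0,0,0]],"xyz":[[0,0,0.3],[0,0,0.3],[0,0,0.28],[0,0,0.12],[0,0,0.02],[0,0,0],[0,0,0],[0,0,0],[0,0,0],[0,0,0],[0,0,0],[0,0,0]]}'; python3 -m jog '{"claw":[0,0,0,0],"twist":[[0,0,0],[0,0,0],[0,0,0],[0,0,0]],"xyz":[[0,0,-0.3],[0,0,-0.3],[0,0,-0.3],[0,0,0]]}';python3 -c "
from h import *
go(440,287,60,1.734)"
```

```text
clock: 25.28
eef_pos: [426.8, -75.5, 17.2]
tool_rot: [-3.141, -0.006, 1.734]
force: [-1.9, -1.2, 13.1]
width: 44.6
gripper_force: 59.1
clock: 25.78
eef_pos: [427.9, -75.9, 107.7]
tool_rot: [3.14, -0.005, 1.735]
force: [0.5, 0.3, -1.0]
width: 44.5
gripper_force: 61.7
pos [427.9 -75.9 107.7] rot [ 3.14  -0.005  1.735] q [-0.29  0.63  0.6   2.22 -0.78  0.51  1.09] w 44.5 t 25.775
turn twist z (deg) 0.0 share 0.0 shift after turn mm: [356.2  70.9  47.7]
```

The descent stopped at z = 17 and the width reads 44.5 instead of about 46.6, so I'll look at the grip.

```bash
python3 -c "
from h import *
im=snap('wrist');save(im,'w9.png',(100,120,312,264),2)
print(readout.read_state()['force'])"
```

```text
[-0.254805   -0.82399285 -1.56095023]
```

View pics/w9.png

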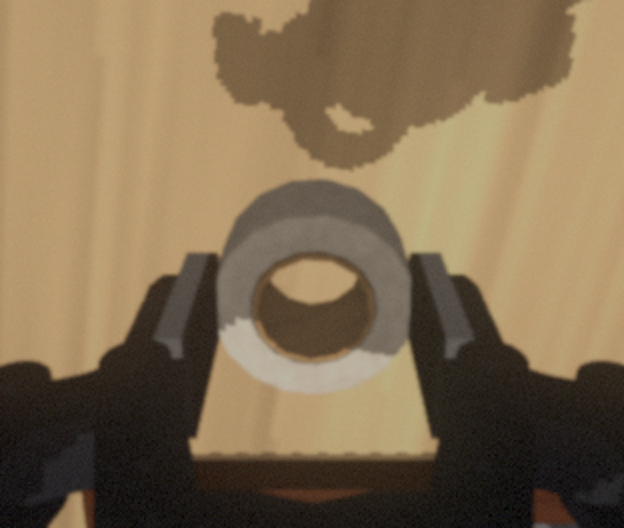

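The roll is held level and centred between the pads. Its underside is about 17 mm below the TCP. I'll carry it to the steel tray.

```bash
python3 -c "
from h import *
im=snap('wrist');print('tape',at(im,257.5,272.5,115.5),readout.read_state()['eef_pos'])"
python3 -m jog '{"claw":[0,0,0,0,0,0,0,0,0],"twist":[[0,0,0],[0,0,0],[0,0,0],[0,0,0],[0,0,0],[0,0,0],[0,0,0],[0,0,0],[0,0,0]],"xyz":[[0.509,0.1,0],[0.509,0.1,0],[0.509,0.1,0],[0.509,0.1,0],[0.509,0.1,0],[0.509,0.1,0.1],[0.509,0.1,0.2],[0,0,0.1],[0,0,0]]}'; python3 -c "
from h import *
im=snap('wrist');d=im['color'].copy()
a=.204;ex=np.array([np.cos(a),np.sin(a)]);ey=np.array([-ex[1],ex[0]]);C=np.array([440,287])+50*ex
for x,r in((-50,34),(44,40)):
  P=np.array([proj(im,[*(C+x*ex+[r*np.cos(t),r*np.sin(t)]),18]) for t in np.linspace(0,6.28,40)])
  cv2.polylines(d,[np.round(P).astype(np.int32)],True,(255,0,0),1)
im['color']=d;save(im,'w10.png')
go(440,287,26,1.734)"
```

```text
tape [428.06502196 -76.04907842 115.5       ] [426.66058377 -75.42256435 105.98634949]
clock: 27.0
eef_pos: [436.6, 285.9, 66.4]
tool_rot: [-3.136, -0.004, 1.734]
force: [0.4, -0.5, -0.7]
width: 44.2
gripper_force: 61.7
pos [437.3 285.3  67.2] rot [-3.138 -0.004  1.732] q [-1.04  0.81  0.66  2.02 -0.87  0.62  0.38] w 43.9 t 27.05
turn twist z (deg) -0.1 share -0.001 shift after turn mm: [ 1.2  2.9 41.2]
```

View pics/w10.png

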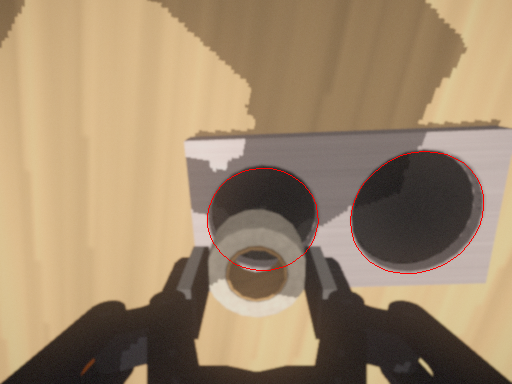

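The rims match the predicted circles within 2 px (small hole (263,218), large hole (417,211)). I'll lower and release.

```bash
python3 -m jog '{"claw":[0,0,0,0,0,0.75,0.75,0.75,0.75,0.75,1,1],"twist":[[0,0,0],[0,0,0],[0,0,0],[0,0,0],[0,0,0],[0,0,0],[0,0,0],[0,0,0],[0,0,0],[0,0,0],[0,0,0],[0,0,0]],"xyz":[[0.01,0.02,0.2],[0,0,0.14],[0,0,0.07],[0,0,0],[0,0,0],[0,0,0],[0,0,0],[0,0,0],[0,0,-0.1],[0,0,-0.3],[0,0,-0.3],[0,0,-0.3]]}'; python3 -c "
from h import *
im=snap('wrist');save(im,'w11.png')
go(550,79,120,1.734)"
```

```text
clock: 28.55
eef_pos: [439.7, 288.1, 128.7]
tool_rot: [-3.14, -0.006, 1.734]
force: [-0.2, 0.8, -0.1]
width: 85.7
gripper_force: 0.0
pos [441.8 288.7 131.9] rot [ 3.138 -0.008  1.733] q [-1.11  0.73  0.77  1.97 -0.76  0.75  0.29] w 85.4 t 28.6
turn twist z (deg) -0.0 share -0.0 shift after turn mm: [-224.5   72.7   11.9]
```

View pics/w11.png

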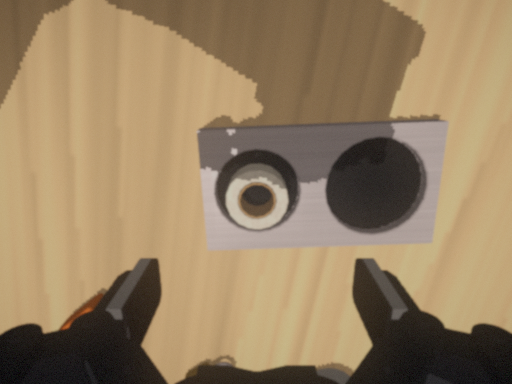

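The narrow roll sits in its recess at (257,195), about centred. The picture allowance is used up, so from here I rely on network boxes and numbers.

```bash
python3 -m jog '{"claw":[1,1,1,1,1,1,1,1],"twist":[[0,0,0],[0,0,0],[0,0,0],[0,0,0],[0,0,0],[0,0,0],[0,0,0],[0,0,0]],"xyz":[[-0.374,0.121,0],[-0.374,0.121,0],[-0.374,0.121,0],[-0.374,0.121,0],[-0.374,0.121,0.1],[-0.374,0.121,0.1],[0,0,0],[0,0,0]]}'
cat > t.py <<'E'
from h import *
im=snap('wrist')
b=optics.boxes_of('wrist','balm_tin');print([(np.round(x['rect']).tolist(),x['score']) for x in b])
P=np.concatenate([[proj(im,[549.5+r*np.cos(t),79+r*np.sin(t),z]) for t in np.linspace(0,6.28,60)] for r,z in((30,26),(28.5,0))]);print('pred',np.round(P.min(0)),np.round(P.max(0)-P.min(0)))
P1=np.array([proj(im,[559.5,79,20]),proj(im,[549.5,89,20])])-proj(im,[549.5,79,20]);print('px per 10mm x,y',np.round(P1,1).tolist())
go(549.5,79,7,1.734)
E
python3 t.py
```

```text
clock: 29.6
eef_pos: [547.4, 79.3, 105.8]
tool_rot: [-3.139, -0.007, 1.734]
force: [-0.7, 0.7, -0.7]
width: 85.1
gripper_force: 0.0
[([215.0, 156.0, 85.0, 85.0], 0.93)]
pred [217. 159.] [85. 86.]
px per 10mm x,y [[13.6, 2.1], [2.3, -13.0]]
pos [547.3  80.3 105.8] rot [-3.139 -0.007  1.736] q [-0.62  0.78  0.69  1.91 -0.75  0.73  0.69] w 85.1 t 29.7
turn twist z (deg) 0.1 share 0.001 shift after turn mm: [-1.6  2.  98.8]
```

```bash
python3 -m jog '{"claw":[1,1,1,1,1,1,1],"twist":[[0,0,0],[0,0,0],[0,0,0],[0,0,0],[0,0,0],[0,0,0],[0,0,0]],"xyz":[[0,0,0.3],[0,0,0.3],[0,0,0.25],[0,0,0.1],[0,0,0.02],[0,0,0],[0,0,0]]}'; python3 -m jog '{"claw":[0,0,0,0,0],"twist":[[0,0,0],[0,0,0],[0,0,0],[0,0,0],[0,0,0]],"xyz":[[0,0,0],[0,0,0],[0,0,0],[0,0,0],[0,0,0]]}'
```

```text
clock: 30.58
eef_pos: [548.1, 79.4, 9.5]
tool_rot: [-3.141, -0.006, 1.734]
force: [-0.7, -0.3, -0.1]
width: 85.1
gripper_force: 0.0
clock: 31.2
eef_pos: [547.8, 79.3, 9.7]
tool_rot: [-3.141, -0.007, 1.734]
force: [-1.2, 0.6, 7.8]
width: 57.5
gripper_force: 62.9
```

```bash
python3 -m jog '{"claw":[0,0,0,0],"twist":[[0,0,0],[0,0,0],[0,0,0],[0,0,0]],"xyz":[[0,0,-0.3],[0,0,-0.3],[0,0,-0.3],[0,0,0]]}'; python3 -c "
from h import *
go(532,306,100,1.734)"
```

```text
clock: 31.7
eef_pos: [549.2, 78.7, 100.5]
tool_rot: [3.139, -0.006, 1.734]
force: [-1.1, -0.3, -1.7]
width: 57.5
gripper_force: 65.0
pos [549.2  78.7 100.5] rot [ 3.139 -0.006  1.734] q [-0.61  0.79  0.69  1.92 -0.76  0.72  0.7 ] w 57.5 t 31.7
turn twist z (deg) 0.0 share 0.0 shift after turn mm: [227.   20.    0.5]
```

```bash
python3 -m jog '{"claw":[0,0,0,0,0,0,0,0],"twist":[[0,0,0],[0,0,0],[0,0,0],[0,0,0],[0,0,0],[0,0,0],[0,0,0],[0,0,0]],"xyz":[[0.454,0.04,0],[0.454,0.04,0],[0.454,0.04,0],[0.454,0.04,0],[0.454,0.04,0.1],[0,0,0.3],[0,0,0],[0,0,0]]}'; python3 -c "
from h import *
im=snap('wrist');b=optics.boxes_of('wrist','balm_tin');print([(np.round(x['rect']).tolist(),x['score']) for x in b])
s=readout.read_state()['eef_pos'];B=b[0]['rect']
P=np.concatenate([[proj(im,[s[0]+r*np.cos(t),s[1]+r*np.sin(t),s[2]-9.7+z]) for t in np.linspace(0,6.28,60)] for r,z in((30,26),(28.5,0))]);print('pred',np.round(P.min(0)),np.round(P.max(0)-P.min(0)))
go(531.5,306.5,18.5,1.734)"
```

```text
clock: 32.7
eef_pos: [530.9, 304.9, 60.1]
tool_rot: [-3.14, -0.005, 1.732]
force: [0.5, -1.0, -1.1]
width: 57.4
gripper_force: 64.9
[]Traceback (most recent call last):
  File "<string>", line 4, in <module>
    s=readout.read_state()['eef_pos'];B=b[0]['rect']
                                        ~^^^
IndexError: list index out of range
```

```bash
python3 -m jog '{"claw":[0,0,0,0,0,0.9,0.9,0.9,0.9,0.9,1,1],"twist":[[0,0,0],[0,0,0],[0,0,0],[0,0,0],[0,0,0],[0,0,0],[0,0,0],[0,0,0],[0,0,0],[0,0,0],[0,0,0],[0,0,0]],"xyz":[[0,0,0.2],[0,0,0.14],[0,0,0.07],[0,0,0],[0,0,0],[0,0,0],[0,0,0],[0,0,0],[0,0,-0.1],[0,0,-0.3],[0,0,-0.3],[0,0,-0.3]]}'; python3 -m jog '{"claw":[1,1],"twist":[[0,0,0],[0,0,0]],"xyz":[[0,0,0],[0,0,0]]}'
cat > v.py <<'E'
from h import *
def box(im,cam,l): return [(np.round(x['rect']).tolist(),round(x['score'],2)) for x in optics.boxes_of(cam,l)[:2]]
def pred(im,c,parts):
    P=np.concatenate([[proj(im,[c[0]+r*np.cos(t),c[1]+r*np.sin(t),z]) for t in np.linspace(0,6.28,60)] for r,z in parts])
    return np.round([*P.min(0),*(P.max(0)-P.min(0))]).tolist()
for cam in ("wrist","top"):
    im=snap(cam)
    print(cam,"tin",box(im,cam,"balm_tin"),pred(im,(531.5,306.5),((30,34),(28.5,20))))
    print(cam,"narrow",box(im,cam,"narrow_tape"),pred(im,(440,287),((24,33),(24,20))))
    print(cam,"tray",box(im,cam,"climb_tray"))
for l in "large_padlock wide_tape earphone_case small_padlock kettlebell pushup_handle".split(): print(l,box(im,"top",l))
go(531.5,306.5,18,1.734)
E
python3 v.py
```

```text
clock: 34.3
eef_pos: [530.8, 305.8, 120.6]
tool_rot: [-3.14, -0.006, 1.734]
force: [0.1, -0.1, -0.5]
width: 85.2
gripper_force: 0.0
clock: 34.55
eef_pos: [530.1, 306.1, 118.7]
tool_rot: [-3.139, -0.006, 1.734]
force: [0.2, -0.1, 0.0]
width: 85.3
gripper_force: 0.0
wrist tin [([215.0, 151.0, 83.0, 86.0], 0.84)] [217.0, 160.0, 83.0, 81.0]
wrist narrow [([102.0, 171.0, 68.0, 66.0], 0.92)] [97.0, 171.0, 71.0, 66.0]
wrist tray [([67.0, 123.0, 263.0, 135.0], 0.67)]
top tin [([98.0, 188.0, 32.0, 29.0], 0.67)] [96.0, 185.0, 31.0, 29.0]
top narrow [([108.0, 230.0, 29.0, 26.0], 0.9)] [107.0, 232.0, 26.0, 24.0]
top tray [([86.0, 174.0, 67.0, 94.0], 0.96)]
large_padlock [([175.0, 283.0, 44.0, 44.0], 0.85), ([355.0, 299.0, 31.0, 44.0], 0.67)]
wide_tape [([374.0, 191.0, 43.0, 34.0], 0.58)]
earphone_case [([369.0, 151.0, 34.0, 28.0], 0.93), ([211.0, 239.0, 22.0, 22.0], 0.66)]
small_padlock [([212.0, 240.0, 22.0, 24.0], 0.79)]
kettlebell [([329.0, 36.0, 64.0, 75.0], 0.76)]
pushup_handle [([163.0, 56.0, 108.0, 57.0], 0.61), ([376.0, 192.0, 39.0, 31.0], 0.58)]
pos [530.6 305.9 118.9] rot [-3.14  -0.006  1.734] q [-1.    0.84  0.76  1.74 -0.75  0.87  0.27] w 85.4 t 35.25
turn twist z (deg) 0.0 share 0.0 shift after turn mm: [  0.4   0.9 100.9]
```

Run:
```python
from h import *
im=snap('wrist');g=cv2.cvtColor(im['color'],cv2.COLOR_RGB2GRAY)
for n,(x,y,w,h),c,r,zt in (("tin",(200,140,115,110),(531.5,306.5),30,34),("narrow",(85,155,100,95),(440,287),24,33)):
    roi=g[y:y+h,x:x+w];t,m=cv2.threshold(roi,45,255,cv2.THRESH_BINARY)
    nl,_,st,ce=cv2.connectedComponentsWithStats(m)
    k=[i for i in range(1,nl) if abs(ce[i]-[w/2,h/2]).max()<25 and st[i][4]>800]
    print(n,[(st[i][:5].tolist(),np.round(ce[i]+[x,y])) for i in k])
    P=np.array([proj(im,[c[0]+r*np.cos(a),c[1]+r*np.sin(a),zt]) for a in np.linspace(0,6.28,60)])
    print(" lid pred",np.round(P.min(0)-[x,y]),np.round(P.max(0)-P.min(0)),np.round(P.mean(0)))
    print(" col", roi[::4,w//2].tolist())
```

```text
tin [([0, 0, 115, 110, 11659], array([256., 198.]))]
 lid pred [16. 21.] [83. 79.] [258. 202.]
 col [94, 41, 37, 35, 80, 98, 93, 91, 102, 105, 106, 125, 179, 179, 177, 177, 179, 180, 175, 180, 178, 176, 176, 111, 173, 92, 160, 161]
narrow [([0, 0, 100, 95, 9499], array([134., 202.]))]
 lid pred [11. 20.] [66. 62.] [130. 207.]
 col [132, 60, 56, 53, 93, 95, 155, 179, 181, 127, 63, 55, 52, 51, 60, 75, 74, 82, 159, 177, 174, 137, 158, 159]
```

```bash
python3 -c "
from cell import order
print(order.finish_job())"
```

```text
the job is handed in; nothing more can be done
None
```

I put all five items in their recesses in the two trays, left the small padlock, kettlebell and push-up handle alone, and handed the job in at about 35 s; the hand-in returned no verdict, and the final tin and narrow-roll checks were numeric because the picture limit was used up.

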